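# Find the hidden crossbar under the supply chest's cover and stand the coin tin on it

## Task

The supply chest's cover floats on soft foam and is carried by one hidden crossbar somewhere underneath. Press along the cover with closed, empty fingertips until you feel the place where it stays firm instead of tipping, and press there for about a second with 5 to 10 N; then stand the heavy green coin tin upright on the cover right over that place, so that the cover stays level when you let go. Never press the cover with more than 30 N, set the tin down gently rather than dropping or banging it, and leave the other things where they are.

Things in the scene. Friction and masses are not known exactly. Their poses are not given: they have to be found in the camera images.
- chest: Low oak case, 150 (its x) by 400 (its y, the long side) mm, fixed to the counter: walls 50 mm high, then a 22 mm dark grey foam band, then the cover, whose top is 80 mm above the counter. Origin: centre of the case's underside; z up. The unseen crossbar, 20 mm wide, runs along the chest's x just under the level cover; its centre line is anywhere from y = -100 to +100 mm
- cover_mid (a point): Middle of the top face of the pale plywood cover, 150 x 400 x 8 mm. The cover sinks on the foam (150 N/m) and rolls about the chest's x axis (about 2.5 N m/rad, stops at 0.06 rad). Pressed away from the crossbar it tips about the bar and gives several mm; the nearer the bar, the stiffer, about alike on both sides; over the bar it is firm (over 10 N per mm: come down at a few mm/s)
- cover_roll (a joint): Roll of the cover about the chest's x axis, rad; 0 = level, positive = the cover's +y end up
- coin_tin: Green round tin with a paper band and a steel slotted lid, full of coins: diameter 58 mm, height 100 mm, about 0.75 kg. Origin: centre of its underside; z is its axis, up. It stands on the counter
- soap_bottle: Bystander: orange bottle standing upright, diameter 54 mm, height 160 mm. Origin: centre of its underside
- blue_bin: Bystander: open blue bin beyond the chest, 90 x 160 x 85 mm. Origin: centre of its underside
- soap_carton: Bystander: yellow carton lying on the counter, 55 x 90 x 32 mm. Origin: centre of its underside

How it is judged:
By the outcome, as a careful person would: the job done as asked, in the order asked, and still so for the second after the job is handed in, with the robot touching nothing.
It also fails if it takes over 72 s, if anything falls off the work surface, if the arm or the gripper's body presses on something with over 40 N, if the wrist force passes 120 N, or if a joint passes its speed limit or range.

## Robot

A 6-joint arm with a two-finger parallel gripper is mounted at the origin on the work surface. World frame = base frame: x ahead of the robot, y to its left, z up, the work surface at z = 0. Lengths are in m, angles in rad, forces in N, time in s.
With the tool pointing down it reaches from about 0.4 to 0.825 m from the base axis. Payload 7 kg.
Tool frame: the origin (TCP) lies between the finger pads; the fingertips stand 25 mm ahead of it and the grasp point (between the pads) lies 6 mm ahead of it (arm.tip_extent is the z of the fingertips in the tool frame, in m); z points along the fingers, x is the direction in which the jaws open and shut, and the axes are right-handed (so a half turn about z gives the same grasp; the last joint's range is limited). The gripper opens to 88 mm and grips with 3 to 60 N. Pads are 19 mm wide; open, the fingers measure 130 mm over their backs; the gripper's body (78 mm by 193 mm) begins 47 mm behind the grasp point.
Start: joints at [1.623, 0.359, 0.012, 0, -1.224, -0.288], TCP at [0.158, 0.656, 0.252] pointing down, gripper open.
Joint ranges: [-3.07, 3.07], [-1.43, 2.12], [-1.02, 1.25], [-3.03, 1.67], [-3.05, -0], [-3.03, 3.03]. Speed limits (rad/s): [2.39, 2.39, 3.01, 3.14, 3.14, 3.14].

## Interface

Orientations are given as [roll, pitch, yaw] about the fixed x, y, z axes, in that order (R = Rz(yaw) Ry(pitch) Rx(roll)).
In Python, from station import monitor, grab_frame, job_done, arm gives the robot as it stands.
- The arm moves only by the shell command python3 -m jog 'ROWS' [FORCE]. ROWS is JSON, a list that holds one entry, the list of rows, each a list of 7 numbers: the shift along the world's x, y, z in m, then the turn, a rotation vector about the world's x, y, z in rad, then the opening, from 0 (shut) to 1 (fully open). In form: [[[dx, dy, dz, ax, ay, az, claw], ...]]. A call has 1 to 20 rows; each row shifts and turns the commanded pose from where the row before left it; what a row does not reach is not made up. A row lasts 1/8 s, in which the tool goes at most 62.5 mm and 10.7 degrees, less where a joint would pass 70% of its speed; a pose out of reach is approached as far as the arm can. A call is refused whole if a number of a shift passes 0.0625 or a number of a turn 0.188, either way. A call with a gripper value outside its range is refused whole. The fingers move at their own pace and stop on an object; FORCE is the grip in N (left out, the last holds). Time passes only in rows, so rows that do not move let the fingers close. It gives the time, the measured TCP pose, the force and the opening at its end, in the units of the state.
- monitor.get_state(): the state, without advancing time (a new reading comes with each control period).
- grab_frame(name): name is "side" or "top" or "wrist"; returns a dict with "pixels" (480x640x3 uint8, red, green, blue), "K" (3x3 intrinsics, pixels), "view" (4x4, takes a point from world to camera coordinates); the wrist camera has in their place "hand_eye" (4x4, takes a point from camera to tool coordinates, whose origin is the TCP and whose axes are the tool frame's). Camera axes: x right, y down, z forward; pixel columns grow to the right and rows downward; lengths in m; the calibration is good to about 2 mm. The wrist camera is an equidistant fisheye: a pixel r from the principal point sees the ray r / f radians off the axis. A picture is of the moment at which its call begins: read the wrist's pose just before it. There is no depth.
- job_done(): hands the job in, once; it reports no verdict.
The state is a dict: "t": time; "q": joint angles; "qd": joint speeds; "joint_efforts": joint torques, N m; "eef_pos": TCP position; "ee_rot": TCP orientation; "force": force on the tool from outside, world axes, zero at the start; "moment": the same for the moment, N m; "width": finger opening in m.
Only numpy, scipy, OpenCV 4.12 (cv2) and the standard library are available. Lean on these libraries where they do the work, as an engineer would, in place of code of your own. Each camera call takes 0.05 s, during which the arm holds its last target.

## Working session

There is one attempt and no reset: what is moved stays moved. The work goes in short steps, Python scripts to look and compute and a shell command to move; the robot and the scene stay as the last step left them, time stands still between calls to the robot, and variables do not carry over. Pictures are saved under pics/ and viewed, and the job is handed in when it is done.

```bash
ls; mkdir -p pics; python3 - <<'E'
from station import monitor, grab_frame, arm
import cv2,json
s=monitor.get_state();print(s, arm.tip_extent)
for n in("side","top","wrist"):
    f=grab_frame(n);cv2.imwrite(f"pics/{n}0.png",f["pixels"][:,:,::-1]);print(n,f["K"],f.get("view"),f.get("hand_eye"))
E
```

```text
pics
{'t': 0.0, 'q': array([ 1.62310676e+00,  3.59359699e-01,  1.10289158e-02, -3.30603097e-04,
       -1.22410384e+00, -2.88069267e-01]), 'qd': array([-4.36141659e-04, -1.41996965e-05, -1.53040524e-03,  1.75264290e-04,
       -5.61362394e-04, -4.32126627e-04]), 'joint_efforts': array([ 5.11237213e-04, -5.82718277e+01,  2.93062645e+01,  6.99768305e+00,
        7.06877807e-03, -1.49211683e-04]), 'eef_pos': array([0.15761294, 0.65586372, 0.25063073]), 'ee_rot': array([-3.14142515e+00, -1.65908703e-03, -1.80666789e+00]), 'force': array([-0.06314968, -0.00173836, -0.40794688]), 'moment': array([ 0.00275023, -0.05751147,  0.02702682]), 'width': 0.087569741871133} 0.025
side [[463.12802098   0.         321.50038065]
 [  0.         463.12802098 240.22207478]
 [  0.           0.           1.        ]] [[ 0.91220403 -0.40968701  0.00635323 -0.47280254]
 [-0.29476375 -0.66692973 -0.68433841  0.17866832]
 [ 0.28460172  0.62238355 -0.72913687  0.9919112 ]
 [ 0.          0.          0.          1.        ]] None
top [[604.84896461   0.         313.21106331]
 [  0.         604.84896461 243.89313026]
 [  0.           0.           1.        ]] [[-0.00941769 -0.99978365 -0.01854593 -0.01073094]
 [-0.99658469  0.01090593 -0.08185359  0.52673564]
 [ 0.08203814  0.01771171 -0.99647179  1.58355038]
 [ 0.          0.          0.          1.        ]] None
wrist [[371.64829954   0.         317.93526598]
 [  0.         371.64829954 241.77929045]
 [  0.           0.           1.        ]] None [[ 9.99998956e-01  9.96682250e-04  1.04650203e-03  8.34814985e-04]
 [-1.27134174e-03  9.51031741e-01  3.09090619e-01 -8.34863295e-02]
 [-6.87191516e-04 -3.09091627e-01  9.51032015e-01 -1.33598289e-01]
 [ 0.00000000e+00  0.00000000e+00  0.00000000e+00  1.00000000e+00]]
```

View pics/top0.png

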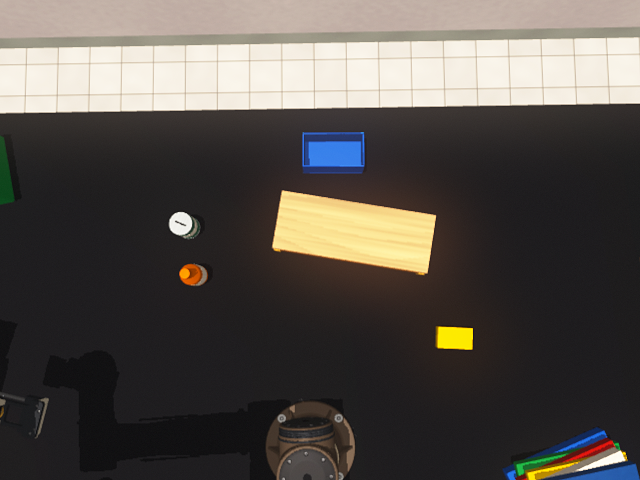

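View pics/side0.png

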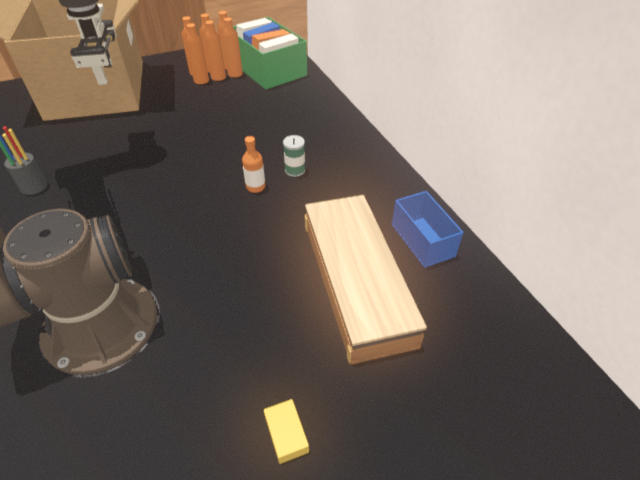

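View pics/wrist0.png

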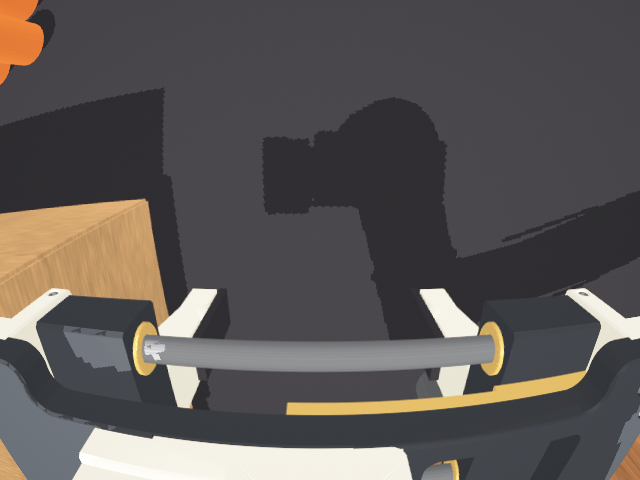

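The top view shows the cover with corners at about (283,191), (436,215), (428,273), (273,249). The tin's lid is at (181,224), the bottle's cap at (187,273), the carton at (455,338) and the bin at (334,152). I'll extract these more precisely.

```bash
cat > h.py <<'E'
import numpy as np,cv2
def ray(f,uv,z):
    K,V=f["K"],f["view"];R,t=V[:3,:3],V[:3,3]
    d=R.T@np.linalg.inv(K)@np.array([uv[0],uv[1],1.]);c=-R.T@t
    return c+d*(z-c[2])/d[2]
def blob(m):
    n,l,s,c=cv2.connectedComponentsWithStats(m.astype(np.uint8));i=1+np.argmax(s[1:,4]);return (l==i),s[i],c[i]
E
python3 - <<'E'
from h import *
from station import grab_frame
f=grab_frame("top");g=grab_frame("side")
p=f["pixels"];hsv=cv2.cvtColor(p,cv2.COLOR_RGB2HSV)
roi=np.zeros((480,640),bool);roi[180:290,255:450]=1
m,s,c=blob(roi&(hsv[...,2]>150)&(hsv[...,0]<28)&(hsv[...,1]<150))
cn,_=cv2.findContours(m.astype(np.uint8),0,2);r=cv2.minAreaRect(cn[0]);b=cv2.boxPoints(r)
print("cover",r)
for q in b: print(q,ray(f,q,.08).round(4))
roi[:]=0;roi[205:245,160:210]=1
m,s,c=blob(roi&(p.min(2)>140));print("lid",s,c,ray(f,c,.1))
print("lid box centre",ray(f,(s[0]+s[2]/2-.5,s[1]+s[3]/2-.5),.1))
ph=g["pixels"];roi[:]=0;roi[130:155,275:315]=1
m,s,c=blob(roi&(ph.min(2)>140));print("lid side",s,c,ray(g,c,.1))
for q in[(366,197),(426,327),(351,349),(306,206)]:print("side cover",ray(g,q,.08).round(4))
cv2.imwrite("pics/topz.png",cv2.resize(p[180:300,140:300,::-1],(800,600),interpolation=2))
roi[:]=0;roi[255:295,165:215]=1
print("bottle cap",ray(f,(186,273),.16),ray(f,(195,275),0.08))
E
```

```text
cover ((354.06756591796875, 231.09457397460938), (157.65863037109375, 59.3480339050293), 9.462322235107422)
[271.43243 247.40538] [0.5139 0.0899 0.08  ]
[281.1892  188.86485] [0.665  0.0641 0.08  ]
[436.7027  214.78377] [ 0.593  -0.3336  0.08  ]
[426.94592 273.32428] [ 0.4437 -0.3051  0.08  ]
lid [169 212  23  23 414] [180.11352657 223.12318841] [0.57678826 0.32024658 0.1       ]
lid box centre [0.57710664 0.32053901 0.1       ]
lid side [283 135  21  14 234] [293.23076923 141.68376068] [0.57549878 0.319882   0.1       ]
side cover [0.6639 0.0542 0.08  ]
side cover [ 0.5924 -0.3283  0.08  ]
side cover [ 0.4379 -0.312   0.08  ]
side cover [0.514  0.0841 0.08  ]
bottle cap [0.44778886 0.29047372 0.16      ] [0.44534401 0.28568993 0.08      ]
```

View pics/topz.png

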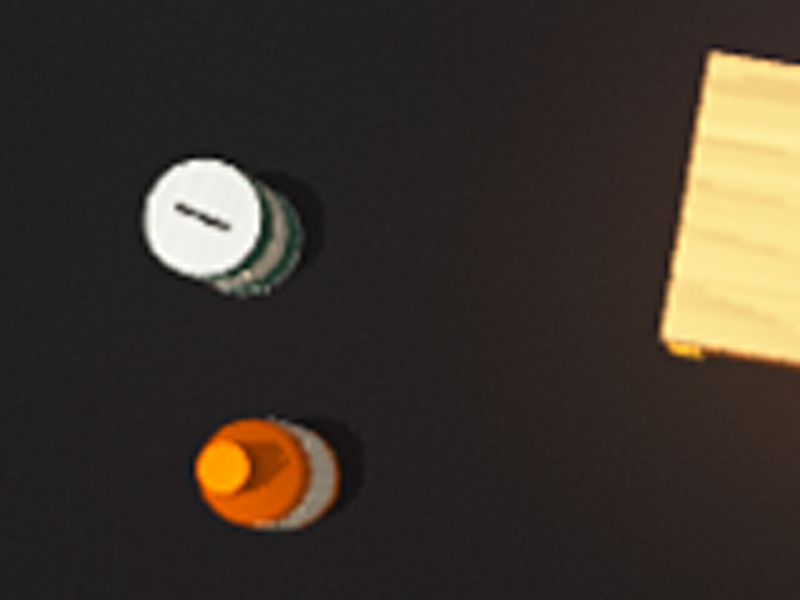

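```bash
python3 -m jog '[[[0.025,-0.045,0,0,0,-0.095,0],[0.025,-0.045,0,0,0,-0.095,0],[0.025,-0.045,0,0,0,-0.095,0],[0.025,-0.045,0,0,0,-0.095,0],[0.025,-0.045,0,0,0,-0.095,0],[0.025,-0.045,0,0,0,-0.095,0],[0.025,-0.045,0,0,0,-0.095,0],[0.025,-0.045,0,0,0,-0.095,0],[0.025,-0.045,-0.015,0,0,-0.095,0],[0.025,-0.045,-0.015,0,0,-0.095,0],[0.025,-0.045,-0.015,0,0,-0.095,0],[0.025,-0.045,-0.015,0,0,-0.095,0],[0.025,-0.045,-0.015,0,0,-0.095,0],[0.025,-0.045,-0.015,0,0,-0.095,0],[0.025,-0.045,-0.015,0,0,-0.095,0],[0.025,-0.045,-0.015,0,0,-0.095,0]]]'; python3 - <<'E'
from h import *
from station import grab_frame,monitor
print(monitor.get_state())
for n in("top","wrist"):
    cv2.imwrite(f"pics/{n}1.png",grab_frame(n)["pixels"][:,:,::-1])
E
```

```text
t: 2.25
eef_pos: [0.5585, -0.0653, 0.1312]
ee_rot: [3.141, 0.0, 2.954]
force: [1.3, 1.2, 0.7]
width: 0.0003
{'t': 2.25, 'q': array([ 2.31660325e-01,  2.83793302e-01, -3.97943723e-01,  6.56584849e-05,
       -8.88633156e-01, -4.19785801e-01]), 'qd': array([-0.77806663,  0.48456833,  0.35926631,  0.00359722,  0.13192587,
        0.02159794]), 'joint_efforts': array([ 2.84247279e+00, -5.09855139e+01,  2.15362716e+01,  5.53074807e+00,
       -3.43307946e-01,  7.07611136e-03]), 'eef_pos': array([ 0.5585017 , -0.06533478,  0.13117077]), 'ee_rot': array([3.14146553e+00, 4.09923890e-04, 2.95350854e+00]), 'force': array([1.25836386, 1.15025121, 0.67462195]), 'moment': array([ 0.21928105, -0.18565126, -0.01474195]), 'width': 0.00029289025345229124}
```

```bash
python3 - <<'E'
from station import monitor
s=monitor.get_state();print(s['t'],s['eef_pos'],s['ee_rot'],s['force'])
E
python3 -m jog '[[[0,0,0,0,0,0,0],[0,0,-0.003,0,0,0,0],[0,0,-0.003,0,0,0,0]]]'; python3 -m jog '[[[0,0,0,0,0,0,0]]]'; python3 - <<'E'
from station import grab_frame
import cv2
cv2.imwrite("pics/wrist2.png",grab_frame("wrist")["pixels"][:,:,::-1])
cv2.imwrite("pics/side2.png",grab_frame("side")["pixels"][:,:,::-1])
E
```

```text
2.35 [ 0.55819921 -0.06738659  0.1293123 ] [-3.14008252e+00 -2.80494395e-03  2.95001021e+00] [-1.73693878  0.460788   -0.19247799]
t: 2.72
eef_pos: [0.5577, -0.0627, 0.126]
ee_rot: [3.141, 0.001, 2.958]
force: [-1.2, 0.2, -0.3]
width: 0.0005
t: 2.85
eef_pos: [0.5575, -0.0629, 0.1257]
ee_rot: [3.141, 0.0, 2.958]
force: [0.6, -0.6, -0.7]
width: 0.0004
```

View pics/top1.png

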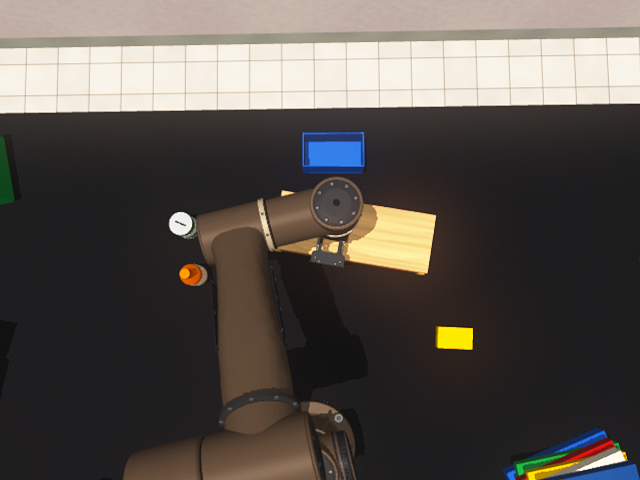

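View pics/wrist2.png

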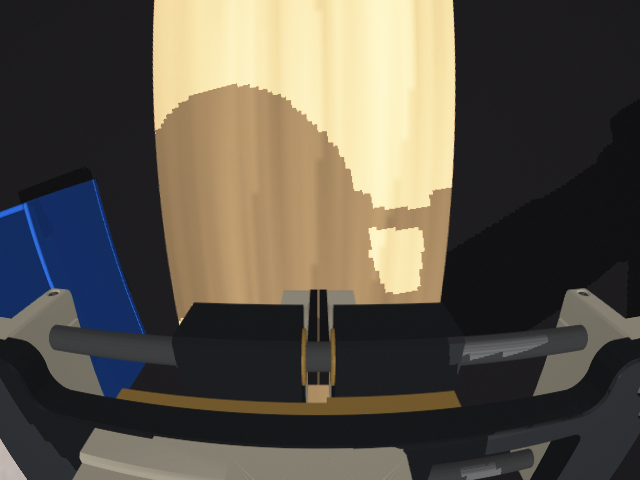

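View pics/side2.png

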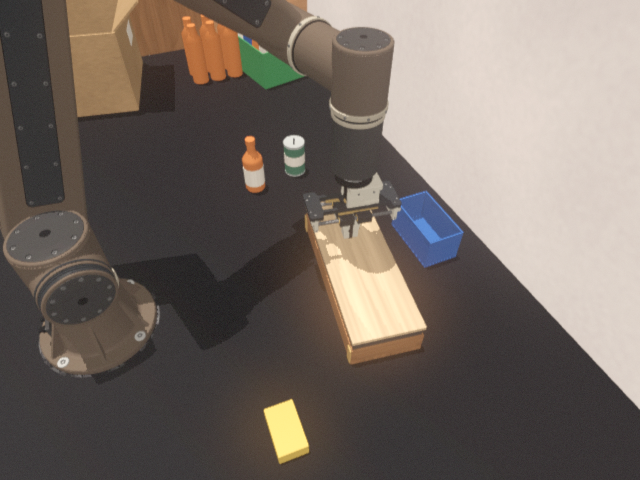

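```bash
cat > st.py <<'E'
from station import monitor
import numpy as np
s=monitor.get_state();c=np.array([.553,-.123]);u=np.array([.178,.984])
p=s['eef_pos'];d=p[:2]-c
print("t%.2f tip z %.2f mm s %.1f lat %.1f F %s M %s w%.4f"%(s['t'],1000*(p[2]-.025),1000*d@u,1000*(d[0]*u[1]-d[1]*u[0]),s['force'].round(2),s['moment'].round(3),s['width']))
E
python3 -m jog '[[[0,0,-0.0035,0,0,0,0],[0,0,-0.0035,0,0,0,0],[0,0,-0.0035,0,0,0,0],[0,0,-0.003,0,0,0,0],[0,0,-0.002,0,0,0,0],[0,0,-0.001,0,0,0,0],[0,0,0,0,0,0,0]]]' >/dev/null; python3 st.py
for i in 1 2 3; do python3 -m jog '[[[0,0,-0.001,0,0,0,0]]]'>/dev/null; python3 st.py; done
```

```text
t3.83 tip z 84.01 mm s 59.2 lat -5.9 F [-0.03 -0.71  0.1 ] M [ 0.072 -0.107  0.034] w0.0005
t3.95 tip z 83.19 mm s 59.2 lat -5.8 F [ 0.   -0.02  0.53] M [ 0.078 -0.062  0.032] w0.0003
t4.08 tip z 82.08 mm s 59.2 lat -5.9 F [ 0.57  0.37 -0.02] M [ 0.06  -0.068  0.012] w0.0006
t4.20 tip z 81.02 mm s 59.2 lat -5.9 F [-1.58 -0.16  0.44] M [ 0.054 -0.054 -0.011] w0.0005
```

```bash
python3 -m jog '[[[0,0,-0.001,0,0,0,0]]]'>/dev/null; python3 st.py
python3 -m jog '[[[0,0,-0.0005,0,0,0,0]]]'>/dev/null; python3 st.py
python3 -m jog '[[[0,0,-0.0005,0,0,0,0]]]'>/dev/null; python3 st.py
python3 -m jog '[[[0,0,-0.0005,0,0,0,0]]]'>/dev/null; python3 st.py
python3 -m jog '[[[0,0,0,0,0,0,0]]]'>/dev/null; python3 st.py
```

```text
t4.33 tip z 80.02 mm s 59.2 lat -5.9 F [-0.42 -0.52  0.17] M [ 0.115 -0.051 -0.031] w0.0002
t4.45 tip z 79.47 mm s 59.2 lat -5.9 F [-0.44 -0.03  0.53] M [ 0.142 -0.059 -0.037] w0.0001
t4.58 tip z 79.06 mm s 59.2 lat -5.9 F [ 0.26 -0.01  0.89] M [ 0.199 -0.02   0.043] w0.0005
t4.70 tip z 78.57 mm s 59.2 lat -5.9 F [ 0.23  0.59 -0.62] M [ 0.145  0.045 -0.055] w0.0004
t4.83 tip z 78.56 mm s 59.2 lat -5.9 F [ 0.7  -0.23  0.63] M [ 0.194  0.024 -0.067] w0.0002
```

```bash
python3 -m jog '[[[0,0,-0.001,0,0,0,0]]]'>/dev/null; python3 st.py
python3 -m jog '[[[0,0,-0.001,0,0,0,0]]]'>/dev/null; python3 st.py
python3 -m jog '[[[0,0,0,0,0,0,0]]]'>/dev/null; python3 st.py
python3 -m jog '[[[0,0,0,0,0,0,0]]]'>/dev/null; python3 st.py
python3 -m jog '[[[0,0,0,0,0,0,0]]]'>/dev/null; python3 st.py
```

```text
t4.95 tip z 77.64 mm s 59.2 lat -5.9 F [-0.21  1.54  0.38] M [ 0.273 -0.015 -0.055] w0.0008
t5.08 tip z 76.56 mm s 59.2 lat -5.9 F [-0.44  0.64  2.22] M [ 0.434  0.036 -0.026] w0.0003
t5.20 tip z 76.53 mm s 59.3 lat -5.8 F [0.04 0.27 0.06] M [ 0.401 -0.056 -0.059] w0.0004
t5.33 tip z 76.61 mm s 59.2 lat -5.9 F [0.04 0.93 1.51] M [ 0.435 -0.06   0.012] w0.0006
t5.45 tip z 76.61 mm s 59.2 lat -5.9 F [-0.19  1.01  0.97] M [ 0.345 -0.084 -0.055] w0.0005
```

```bash
python3 -m jog '[[[0,0,0.008,0,0,0,0],[-0.006,-0.03,0.001,0,0,0,0],[-0.006,-0.03,0,0,0,0,0],[-0.005,-0.03,0,0,0,0,0],[-0.0025,-0.016,0,0,0,0,0],[-0.001,-0.006,0,0,0,0,0],[0,0,-0.002,0,0,0,0],[0,0,-0.002,0,0,0,0]]]'>/dev/null; python3 st.py
python3 -m jog '[[[0,0,-0.001,0,0,0,0]]]'>/dev/null; python3 st.py
python3 -m jog '[[[0,0,-0.0005,0,0,0,0]]]'>/dev/null; python3 st.py
python3 -m jog '[[[0,0,-0.0005,0,0,0,0]]]'>/dev/null; python3 st.py
python3 -m jog '[[[0,0,-0.0005,0,0,0,0]]]'>/dev/null; python3 st.py
```

```text
t6.45 tip z 81.41 mm s -54.0 lat -6.1 F [ 0.65 -0.08  0.3 ] M [ 0.122 -0.066  0.025] w0.0004
t6.58 tip z 80.34 mm s -54.1 lat -6.2 F [-0.21 -0.38  0.98] M [0.128 0.029 0.005] w0.0003
t6.70 tip z 80.00 mm s -54.2 lat -6.2 F [-1.04  2.73  3.58] M [0.943 0.407 0.015] w0.0007
t6.83 tip z 79.93 mm s -54.2 lat -6.1 F [-3.39  3.96  7.89] M [ 1.714  0.941 -0.032] w0.0005
t6.95 tip z 79.86 mm s -54.2 lat -6.2 F [-3.28  5.68 11.67] M [ 2.144  1.439 -0.03 ] w0.0002
```

```bash
python3 -m jog '[[[0,0,0.003,0,0,0,0],[0.0018,0.01,0,0,0,0,0],[0.0018,0.01,0,0,0,0,0],[0,0,-0.001,0,0,0,0]]]'>/dev/null; python3 st.py
python3 -m jog '[[[0,0,-0.0005,0,0,0,0]]]'>/dev/null; python3 st.py
python3 -m jog '[[[0,0,-0.0005,0,0,0,0]]]'>/dev/null; python3 st.py
python3 -m jog '[[[0,0,-0.0005,0,0,0,0]]]'>/dev/null; python3 st.py
python3 -m jog '[[[0,0,-0.0005,0,0,0,0]]]'>/dev/null; python3 st.py
python3 -m jog '[[[0,0,0,0,0,0,0]]]'>/dev/null; python3 st.py
```

```text
t7.45 tip z 80.94 mm s -33.4 lat -6.1 F [ 0.25 -0.2  -0.79] M [ 0.1   -0.054  0.039] w0.0008
t7.58 tip z 80.33 mm s -34.1 lat -6.3 F [ 0.69 -0.16  1.04] M [ 0.149 -0.093 -0.031] w0.0007
t7.70 tip z 79.97 mm s -34.4 lat -6.2 F [-0.03  1.17  1.53] M [0.471 0.135 0.041] w0.0001
t7.83 tip z 79.67 mm s -34.4 lat -6.2 F [-0.94  2.46  3.48] M [0.94  0.383 0.006] w0.0002
t7.95 tip z 79.31 mm s -34.3 lat -6.2 F [-2.72  3.36  5.4 ] M [1.288 0.637 0.007] w0.0002
t8.07 tip z 79.29 mm s -34.3 lat -6.2 F [-1.87  2.36  5.87] M [ 1.196  0.626 -0.013] w0.0004
```

```bash
python3 -m jog '[[[0,0,0.003,0,0,0,0],[-0.0036,-0.02,0,0,0,0,0],[-0.0036,-0.02,0,0,0,0,0],[0,0,-0.0005,0,0,0,0]]]'>/dev/null; python3 st.py
python3 -m jog '[[[0,0,-0.0005,0,0,0,0]]]'>/dev/null; python3 st.py
python3 -m jog '[[[0,0,-0.0005,0,0,0,0]]]'>/dev/null; python3 st.py
python3 -m jog '[[[0,0,-0.0005,0,0,0,0]]]'>/dev/null; python3 st.py
python3 -m jog '[[[0,0,-0.0005,0,0,0,0]]]'>/dev/null; python3 st.py
python3 -m jog '[[[0,0,-0.0005,0,0,0,0]]]'>/dev/null; python3 st.py
python3 -m jog '[[[0,0,0,0,0,0,0]]]'>/dev/null; python3 st.py
```

```text
t8.57 tip z 81.29 mm s -77.1 lat -6.5 F [-0.01 -0.52  0.75] M [ 0.057 -0.04  -0.027] w0.0005
t8.70 tip z 80.85 mm s -75.7 lat -6.3 F [-0.22  0.1   0.05] M [ 0.143 -0.036  0.019] w0.0006
t8.82 tip z 80.48 mm s -75.0 lat -6.2 F [ 0.61 -0.17 -0.42] M [ 0.172 -0.04  -0.005] w0.0005
t8.95 tip z 80.04 mm s -74.7 lat -6.1 F [-0.67  0.1   3.28] M [ 0.095  0.267 -0.035] w0.0004
t9.07 tip z 80.01 mm s -74.8 lat -6.1 F [-3.05  2.09  9.06] M [0.691 0.945 0.056] w0.0007
t9.20 tip z 80.00 mm s -74.8 lat -6.1 F [-3.71  2.84 12.5 ] M [1.048 1.519 0.017] w0.0007
t9.32 tip z 80.01 mm s -74.7 lat -6.1 F [-2.61  1.33  8.25] M [ 0.778  1.15  -0.041] w0.0002
```

```bash
python3 -m jog '[[[0,0,0.0025,0,0,0,0],[-0.0018,-0.01,0,0,0,0,0],[-0.0018,-0.01,0,0,0,0,0],[0,0,-0.0005,0,0,0,0]]]'>/dev/null; python3 st.py
python3 -m jog '[[[0,0,-0.0005,0,0,0,0]]]'>/dev/null; python3 st.py
python3 -m jog '[[[0,0,-0.0005,0,0,0,0]]]'>/dev/null; python3 st.py
python3 -m jog '[[[0,0,-0.0005,0,0,0,0]]]'>/dev/null; python3 st.py
python3 -m jog '[[[0,0,-0.0005,0,0,0,0]]]'>/dev/null; python3 st.py
python3 -m jog '[[[0,0,-0.0005,0,0,0,0]]]'>/dev/null; python3 st.py
python3 -m jog '[[[0,0,0,0,0,0,0]]]'>/dev/null; python3 st.py
```

```text
t9.82 tip z 80.80 mm s -96.3 lat -6.3 F [-0.37  0.16  0.38] M [ 0.176 -0.023 -0.028] w0.0004
t9.95 tip z 80.34 mm s -95.6 lat -6.2 F [-0.5  -0.62 -0.41] M [ 0.072 -0.066 -0.028] w0.0003
t10.07 tip z 80.01 mm s -95.3 lat -6.2 F [-1.58  0.01  3.24] M [-0.098  0.418  0.022] w0.0005
t10.20 tip z 79.91 mm s -95.4 lat -6.2 F [-2.57  0.01  6.82] M [-0.035  0.891  0.032] w0.0007
t10.32 tip z 79.81 mm s -95.4 lat -6.1 F [-3.39  0.34  9.8 ] M [0.188 1.337 0.053] w0.0004
t10.45 tip z 79.69 mm s -95.5 lat -6.1 F [-5.53  0.47 13.68] M [0.382 1.807 0.059] w0.0004
t10.57 tip z 79.77 mm s -95.4 lat -6.1 F [-3.95  0.1  10.53] M [0.277 1.522 0.028] w0.0004
```

```bash
python3 -m jog '[[[0,0,0.0025,0,0,0,0],[-0.0018,-0.01,0,0,0,0,0],[-0.0014,-0.008,0,0,0,0,0],[0,0,0,0,0,0,0],[0,0,-0.0005,0,0,0,0]]]'>/dev/null; python3 st.py
python3 -m jog '[[[0,0,-0.0005,0,0,0,0]]]'>/dev/null; python3 st.py
python3 -m jog '[[[0,0,-0.0005,0,0,0,0]]]'>/dev/null; python3 st.py
python3 -m jog '[[[0,0,-0.0005,0,0,0,0]]]'>/dev/null; python3 st.py
python3 -m jog '[[[0,0,-0.0005,0,0,0,0]]]'>/dev/null; python3 st.py
python3 -m jog '[[[0,0,0,0,0,0,0]]]'>/dev/null; python3 st.py
```

```text
t11.20 tip z 80.37 mm s -113.8 lat -6.1 F [0.09 0.01 0.19] M [ 0.111 -0.063 -0.008] w0.0008
t11.32 tip z 79.98 mm s -113.6 lat -6.1 F [-1.06 -0.84  1.36] M [-0.154  0.203  0.004] w0.0006
t11.45 tip z 79.70 mm s -113.6 lat -6.1 F [-1.33 -0.71  2.02] M [-0.285  0.437 -0.019] w0.0006
t11.57 tip z 79.38 mm s -113.7 lat -6.1 F [-1.14 -0.9   5.04] M [-0.255  0.721  0.091] w0.0007
t11.70 tip z 79.04 mm s -113.8 lat -6.0 F [-2.28 -0.6   7.15] M [-0.119  0.926  0.041] w0.0003
t11.82 tip z 79.07 mm s -113.8 lat -6.0 F [-2.71 -0.46  7.02] M [-0.132  0.859  0.022] w0.0004
```

```bash
python3 -m jog '[[[0,0,0.003,0,0,0,0],[0.0035,0.0195,0,0,0,0,0],[0.0036,0.0195,0,0,0,0,0],[0,0,0,0,0,0,0],[0,0,-0.0005,0,0,0,0]]]'>/dev/null; python3 st.py
python3 -m jog '[[[0,0,-0.0005,0,0,0,0]]]'>/dev/null; python3 st.py
python3 -m jog '[[[0,0,-0.0005,0,0,0,0]]]'>/dev/null; python3 st.py
python3 -m jog '[[[0,0,-0.0003,0,0,0,0]]]'>/dev/null; python3 st.py
python3 -m jog '[[[0,0,-0.0003,0,0,0,0]]]'>/dev/null; python3 st.py
```

```text
t12.45 tip z 81.03 mm s -73.2 lat -6.0 F [ 0.24  0.78 -0.87] M [ 0.1   -0.067  0.031] w0.0008
t12.57 tip z 80.46 mm s -74.0 lat -6.1 F [ 0.34 -0.55 -0.19] M [ 0.083 -0.035  0.041] w0.0009
t12.70 tip z 80.04 mm s -74.2 lat -6.1 F [-1.78  2.49  5.01] M [0.904 0.521 0.057] w0.0004
t12.82 tip z 80.04 mm s -74.2 lat -6.1 F [-2.9   1.47  6.35] M [ 0.716  0.717 -0.004] w0.0008
t12.95 tip z 80.02 mm s -74.2 lat -6.1 F [-2.82  1.43  8.73] M [ 0.87   1.035 -0.05 ] w0.0002
```

```bash
python3 -m jog '[[[0,0,0,0,0,0,0]]]'>/dev/null; python3 st.py
python3 -m jog '[[[0,0,0,0,0,0,0]]]'>/dev/null; python3 st.py
python3 -m jog '[[[0,0,0,0,0,0,0],[0,0,0,0,0,0,0]]]'>/dev/null; python3 st.py
python3 -m jog '[[[0,0,0,0,0,0,0],[0,0,0,0,0,0,0]]]'>/dev/null; python3 st.py
```

```text
t13.07 tip z 80.02 mm s -74.1 lat -6.1 F [-1.98  1.3   5.57] M [0.729 0.889 0.042] w0.0005
t13.20 tip z 80.02 mm s -74.1 lat -6.1 F [-2.27  2.01  6.56] M [ 0.654  0.861 -0.054] w0.0005
t13.45 tip z 80.01 mm s -74.2 lat -6.1 F [-2.71  2.    6.32] M [ 0.696  0.854 -0.019] w0.0004
t13.70 tip z 80.04 mm s -74.2 lat -6.1 F [-1.99  1.47  6.38] M [ 0.719  0.795 -0.007] w0.0005
```

```bash
python3 -m jog '[[[0,0,0,0,0,0,0],[0,0,0,0,0,0,0],[0,0,0,0,0,0,0],[0,0,0,0,0,0,0]]]'; python3 st.py; python3 -m jog '[[[0,0,0.005,0,0,0,0],[0,0,0.04,0,0,0,0],[0,0,0.05,0,0,0,0.5],[0.004,0.045,0,0,0,0.13,1],[0.004,0.045,0,0,0,0.13,1],[0.004,0.045,0,0,0,0.13,1],[0.004,0.045,0,0,0,0.13,1],[0.004,0.045,0,0,0,0.13,1],[0.004,0.045,0,0,0,0.13,1],[0.004,0.045,0,0,0,0.13,1],[0.004,0.045,0,0,0,0.13,1],[0.004,0.045,0,0,0,0.13,1],[0.004,0.045,0,0,0,0.13,1],[0.002,0.045,0,0,0,0.13,1],[0,0.02,0,0,0,0.14,1],[0,0,0,0,0,0,1],[0,0,0,0,0,0,1]]]'; python3 - <<'E'
from station import grab_frame,monitor
import cv2
print(monitor.get_state())
cv2.imwrite("pics/wrist3.png",grab_frame("wrist")["pixels"][:,:,::-1])
cv2.imwrite("pics/side3.png",grab_frame("side")["pixels"][:,:,::-1])
E
```

```text
t: 14.2
eef_pos: [0.5338, -0.1949, 0.105]
ee_rot: [-3.141, 0.0, 2.956]
force: [-2.7, 1.7, 7.0]
width: 0.0006
t14.20 tip z 80.02 mm s -74.2 lat -6.1 F [-2.68  1.7   7.04] M [0.615 0.835 0.042] w0.0006
t: 16.32
eef_pos: [0.5758, 0.3197, 0.1993]
ee_rot: [3.141, -0.0, -1.759]
force: [0.8, 0.1, -0.2]
width: 0.0877
{'t': 16.325, 'q': array([ 8.02376871e-01,  3.67116676e-01, -9.80297212e-02, -2.75496278e-05,
       -1.10616439e+00,  5.80556874e-01]), 'qd': array([-0.00893494, -0.00686592, -0.00533956,  0.00180367,  0.00277727,
        0.00277062]), 'joint_efforts': array([ 6.33376278e-01, -5.69834626e+01,  2.81300068e+01,  6.61738336e+00,
        9.71417036e-02,  5.29702997e-02]), 'eef_pos': array([0.57581289, 0.31974684, 0.19931791]), 'ee_rot': array([ 3.14128989e+00, -4.16668330e-04, -1.75867120e+00]), 'force': array([ 0.82238892,  0.14526841, -0.1512236 ]), 'moment': array([-0.04720787,  0.01811642,  0.04597048]), 'width': 0.08767037335336628}
```

View pics/wrist3.png

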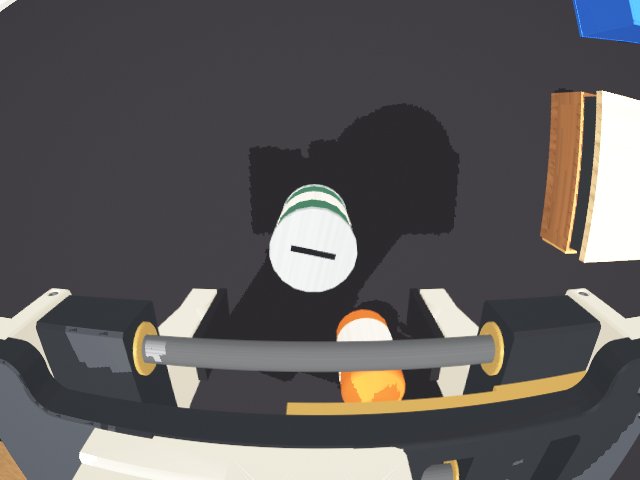

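View pics/side3.png

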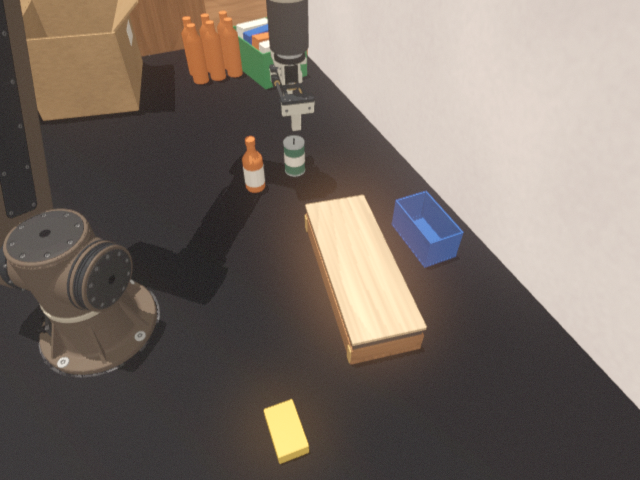

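The wrist view shows the lid centred at about (313,249), with the bottle behind the fingers at (370,360). I'll check the lid's offset from the TCP.

```bash
python3 - <<'E'
from h import *
from station import monitor
from scipy.spatial.transform import Rotation as Ro
s=monitor.get_state();im=cv2.imread("pics/wrist3.png")
roi=np.zeros((480,640),bool);roi[200:300,250:380]=1
m,st,c=blob(roi&(im.min(2)>170));print(st,c)
H=np.array([[9.99998956e-01,9.96682250e-04,1.04650203e-03,8.34814985e-04],[-1.27134174e-03,9.51031741e-01,3.09090619e-01,-8.34863295e-02],[-6.87191516e-04,-3.09091627e-01,9.51032015e-01,-1.33598289e-01],[0,0,0,1]])
x,y=(313.2-317.9)/371.65,(249.-241.8)/371.65;
for uv in [c,(313.2,249.5)]:
    v=(np.array(uv)-[317.935,241.779])/371.648;r=np.hypot(*v)
    d=np.array([*(v/r*np.sin(r)),np.cos(r)])
    R=Ro.from_euler('xyz',s['ee_rot']).as_matrix()
    o=s['eef_pos']+R@H[:3,3];w=R@H[:3,:3]@d
    print(o+w*(.1-o[2])/w[2])
E
```

```text
[ 269  200   88   92 5877] [312.88718734 247.11876808]
[0.58029631 0.32086358 0.1       ]
[0.57861645 0.3209766  0.1       ]
```

```bash
python3 -m jog '[[[0.0015,0.0005,-0.02,0,0,0,1],[0,0,-0.025,0,0,0,1],[0,0,-0.025,0,0,0,1],[0,0,-0.025,0,0,0,1],[0,0,-0.02,0,0,0,1],[0,0,-0.01,0,0,0,1],[0,0,-0.003,0,0,0,1],[0,0,0,0,0,0,1]]]'; python3 -m jog '[[[0,0,0,0,0,0,0.5],[0,0,0,0,0,0,0.5],[0,0,0,0,0,0,0.5],[0,0,0,0,0,0,0.5],[0,0,0,0,0,0,0.5],[0,0,0,0,0,0,0.5]]]' 35; python3 st.py
```

```text
t: 17.42
eef_pos: [0.5778, 0.3208, 0.0721]
ee_rot: [-3.141, 0.001, -1.757]
force: [-0.4, -0.0, 0.1]
width: 0.0875
t: 18.18
eef_pos: [0.5781, 0.3219, 0.0721]
ee_rot: [-3.14, 0.002, -1.756]
force: [0.5, 4.9, 1.9]
width: 0.0575
t18.18 tip z 47.07 mm s 442.3 lat -54.5 F [0.52 4.95 1.87] M [ 2.023 -0.277 -0.003] w0.0575
```

```bash
python3 -m jog '[[[0,0,0.004,0,0,0,0.5],[0,0,0.01,0,0,0,0.5],[0,0,0,0,0,0,0.5]]]'; python3 st.py;  python3 -m jog '[[[0,0,0.02,0,0,0,0.5],[0,0,0.03,0,0,0,0.5],[0,0,0.03,0,0,0,0.5],[0,0,0.03,0,0,0,0.5],[0,-0.015,0.01,0,0,0,0.5],[-0.003,-0.03,0,0,0,0,0.5],[-0.004,-0.045,0,0,0,0,0.5],[-0.004,-0.045,0,0,0,0,0.5],[-0.004,-0.045,0,0,0,0,0.5],[-0.004,-0.045,0,0,0,0,0.5],[-0.004,-0.045,0,0,0,0,0.5],[-0.004,-0.045,0,0,0,0,0.5],[-0.004,-0.045,0,0,0,0,0.5],[-0.004,-0.045,0,0,0,0,0.5],[-0.004,-0.045,0,0,0,0,0.5],[-0.003,-0.035,0,0,0,0,0.5],[-0.001,-0.02,0,0,0,0,0.5],[-0.001,-0.01,0,0,0,0,0.5],[0,0,0,0,0,0,0.5],[0,0,0,0,0,0,0.5]]]'; python3 st.py; python3 - <<'E'
from station import grab_frame
import cv2
cv2.imwrite("pics/wrist4.png",grab_frame("wrist")["pixels"][:,:,::-1])
cv2.imwrite("pics/side4.png",grab_frame("side")["pixels"][:,:,::-1])
E
```

```text
t: 18.55
eef_pos: [0.5774, 0.3205, 0.0857]
ee_rot: [3.142, -0.0, -1.757]
force: [0.6, 0.8, -8.3]
width: 0.0576
t18.55 tip z 60.75 mm s 440.7 lat -54.9 F [ 0.57  0.79 -8.25] M [ 0.08  -0.142  0.002] w0.0576
t: 21.05
eef_pos: [0.5331, -0.1938, 0.2052]
ee_rot: [3.141, 0.0, -1.756]
force: [1.0, 0.3, -8.4]
width: 0.0576
t21.05 tip z 180.16 mm s -73.2 lat -7.0 F [ 0.96  0.32 -8.4 ] M [ 0.043 -0.054 -0.016] w0.0576
```

View pics/wrist4.png

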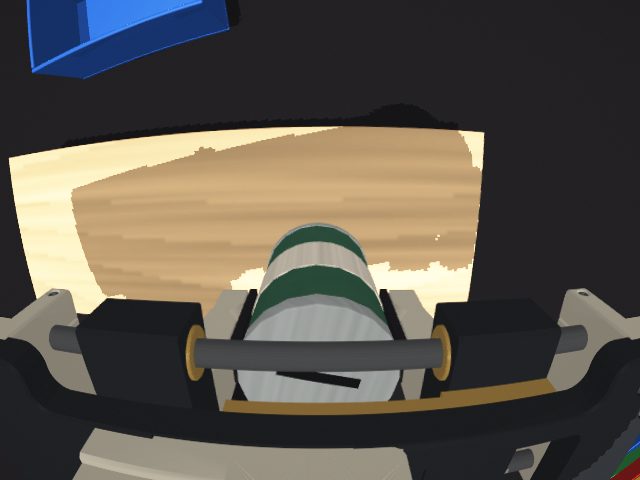

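View pics/side4.png

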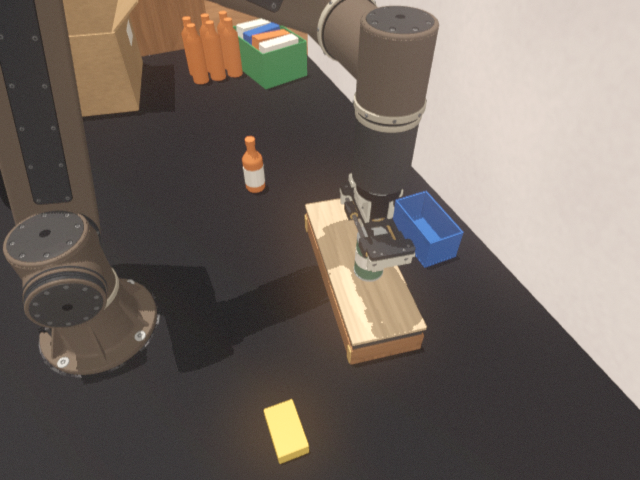

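```bash
python3 -m jog '[[[0.003,-0.0015,-0.01,0,0,0,0.5],[0,0,-0.012,0,0,0,0.5],[0,0,-0.012,0,0,0,0.5],[0,0,-0.008,0,0,0,0.5],[0,0,-0.004,0,0,0,0.5],[0,0,-0.002,0,0,0,0.5],[0,0,-0.001,0,0,0,0.5],[0,0,0,0,0,0,0.5]]]'; python3 st.py
python3 -m jog '[[[0,0,-0.001,0,0,0,0.5]]]'>/dev/null; python3 st.py
python3 -m jog '[[[0,0,-0.0005,0,0,0,0.5]]]'>/dev/null; python3 st.py
python3 -m jog '[[[0,0,-0.0005,0,0,0,0.5]]]'>/dev/null; python3 st.py
python3 -m jog '[[[0,0,-0.0005,0,0,0,0.5]]]'>/dev/null; python3 st.py
```

```text
t: 22.15
eef_pos: [0.5365, -0.1957, 0.1567]
ee_rot: [-3.141, 0.0, -1.757]
force: [-0.2, 0.5, -7.2]
width: 0.0577
t22.15 tip z 131.71 mm s -74.5 lat -3.3 F [-0.24  0.46 -7.23] M [0.034 0.001 0.038] w0.0577
t22.27 tip z 130.77 mm s -74.5 lat -3.2 F [-0.02 -1.   -8.27] M [-0.03  -0.013  0.06 ] w0.0579
t22.40 tip z 130.03 mm s -74.5 lat -3.4 F [-0.18 -0.49 -8.16] M [0.037 0.045 0.009] w0.0578
t22.52 tip z 129.48 mm s -74.5 lat -3.4 F [-0.23 -0.18 -8.61] M [ 0.003  0.047 -0.028] w0.0574
t22.65 tip z 128.97 mm s -74.5 lat -3.4 F [ 0.66 -0.29 -7.58] M [-0.063 -0.007  0.   ] w0.0576
```

Contact is expected at a tip z of about 127.1 mm.

```bash

python3 -m jog '[[[0,0,-0.0005,0,0,0,0.5],[0,0,-0.0005,0,0,0,0.5]]]'>/dev/null; python3 st.py
python3 -m jog '[[[0,0,-0.0005,0,0,0,0.5]]]'>/dev/null; python3 st.py
python3 -m jog '[[[0,0,-0.0003,0,0,0,0.5]]]'>/dev/null; python3 st.py
python3 -m jog '[[[0,0,-0.0003,0,0,0,0.5]]]'>/dev/null; python3 st.py
```

```text
t22.90 tip z 127.94 mm s -74.5 lat -3.4 F [-0.13 -0.39 -7.87] M [ 0.004 -0.036  0.072] w0.0577
t23.02 tip z 127.44 mm s -74.5 lat -3.4 F [ 0.07 -0.46 -7.7 ] M [-0.033  0.048  0.017] w0.0578
t23.15 tip z 127.11 mm s -74.5 lat -3.4 F [ 0.2  -0.41 -8.7 ] M [ 0.034 -0.027  0.008] w0.0576
t23.27 tip z 126.85 mm s -74.5 lat -3.4 F [ 0.53  0.37 -7.63] M [-0.006  0.031  0.051] w0.0575
```

```bash

python3 -m jog '[[[0,0,-0.0003,0,0,0,0.5]]]'>/dev/null; python3 st.py
python3 -m jog '[[[0,0,-0.0003,0,0,0,0.5]]]'>/dev/null; python3 st.py
python3 -m jog '[[[0,0,-0.0003,0,0,0,0.5]]]'>/dev/null; python3 st.py
```

```text
t23.40 tip z 126.71 mm s -74.5 lat -3.4 F [-1.44  0.79 -5.3 ] M [ 0.271  0.372 -0.021] w0.0579
t23.52 tip z 126.72 mm s -74.5 lat -3.3 F [-2.64  0.99 -1.6 ] M [ 0.49   0.822 -0.051] w0.0575
t23.65 tip z 126.69 mm s -74.5 lat -3.3 F [-3.47  2.32  2.77] M [0.816 1.457 0.   ] w0.0575
```

```bash

python3 -m jog '[[[0,0,0.0003,0,0,0,0.5],[0,0,0,0,0,0,0.5]]]' >/dev/null; python3 st.py
python3 -m jog '[[[0,0,0,0,0,0,0.67],[0,0,0,0,0,0,0.69],[0,0,0,0,0,0,0.72]]]' 5 >/dev/null; python3 st.py
python3 -m jog '[[[0,0,0,0,0,0,0.8],[0,0,0,0,0,0,0.9],[0,0,0,0,0,0,0.9]]]' >/dev/null; python3 st.py
python3 - <<'E'
from station import grab_frame
import cv2
cv2.imwrite("pics/wrist5.png",grab_frame("wrist")["pixels"][:,:,::-1])
E
```

```text
t23.90 tip z 126.70 mm s -74.5 lat -3.3 F [-3.62  2.76  1.35] M [0.628 1.33  0.033] w0.0576
t24.27 tip z 126.52 mm s -74.5 lat -2.8 F [0.16 0.23 0.65] M [ 0.008 -0.004  0.04 ] w0.0629
t24.65 tip z 126.27 mm s -74.5 lat -3.3 F [ 1.16 -0.06  0.12] M [-0.012  0.021 -0.003] w0.0782
```

View pics/wrist5.png

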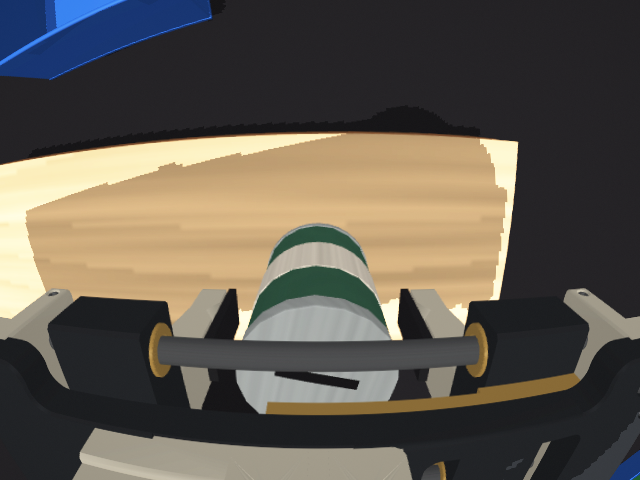

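The wrist view shows the tin released and standing between the open fingers, with clear gaps at columns 235 and 400. I'll go straight up, then move aside to inspect.

```bash

python3 -m jog '[[[0,0,0.004,0,0,0,1],[0,0,0.015,0,0,0,1],[0,0,0.03,0,0,0,1],[0,0,0.04,0,0,0,1],[0,0,0.04,0,0,0,1],[0,0.04,0,0,0,0,1],[0,0.05,0,0,0,0,1],[0,0.05,0,0,0,0,1],[0,0.05,0,0,0,0,1],[0,0.05,0,0,0,0,1],[0,0.05,0,0,0,0,1],[0,0.05,0,0,0,0,1],[0,0.05,0,0,0,0,1],[0,0,0,0,0,0,1]]]'
python3 - <<'E'
from h import *
from station import grab_frame
f=grab_frame("top");g=grab_frame("side")
cv2.imwrite("pics/top6.png",f["pixels"][:,:,::-1])
cv2.imwrite("pics/side6.png",cv2.resize(g["pixels"][150:390,230:550,::-1],(800,600)))
V=g["view"];K=g["K"]
from h import *
for uv in[(366,197),(426,327),(351,349),(306,206)]: pass
E
```

```text
t: 26.45
eef_pos: [0.5364, 0.1973, 0.2811]
ee_rot: [-3.141, 0.001, -1.753]
force: [-0.9, 0.3, 0.2]
width: 0.0879
```

View pics/top6.png

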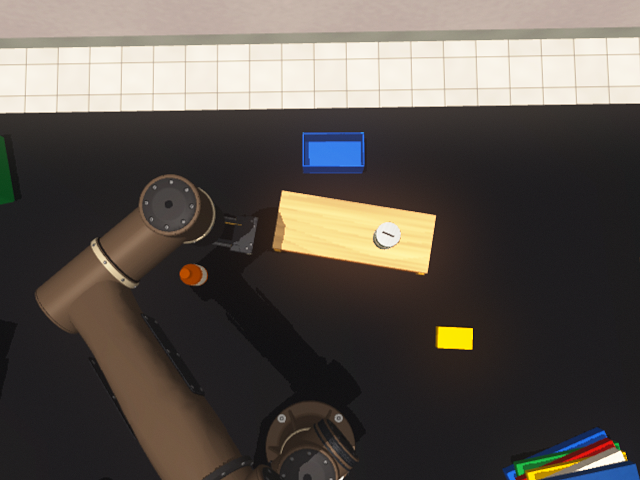

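View pics/side6.png

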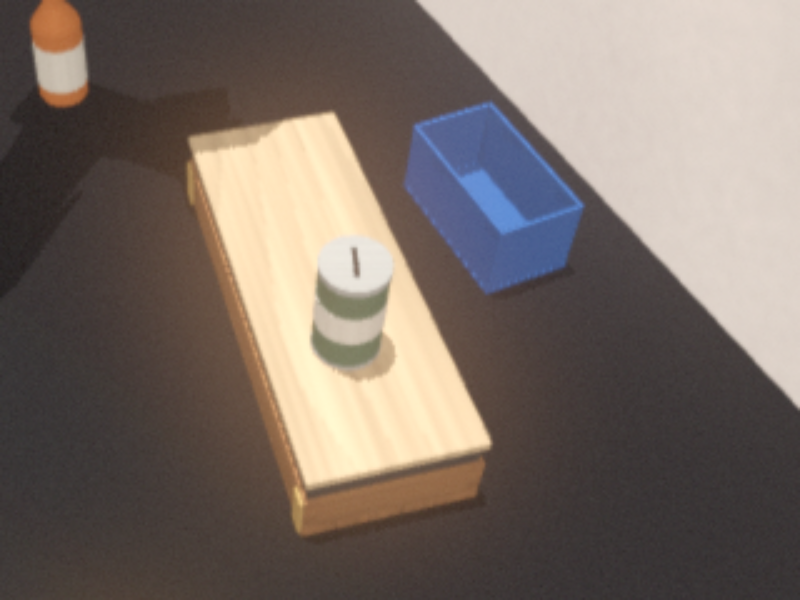

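```bash

python3 - <<'E'
from h import *
from station import monitor,grab_frame
b=grab_frame("side");B=cv2.cvtColor(b["pixels"],cv2.COLOR_RGB2GRAY).astype(np.float32);A=cv2.imread("pics/side0.png",0).astype(np.float32)
K,V=b["K"],b["view"]
def pr(p):
    q=K@(V[:3,:3]@p+V[:3,3]);return q[:2]/q[2]
u=np.array([.178,.984,0]);e=np.array([.984,-.178,0]);c=np.array([.553,-.123,.08])
for nm,sg in(("near",-.2),("far",.2)):
    p=pr(c+u*sg);print(nm,p.round(1),"1mm up =",(pr(c+u*sg+[0,0,.001])-p).round(2))
for nm,(x0,y0,x1,y1) in dict(near=(360,322,415,350),ctrl=(355,352,420,365),right=(405,300,436,340)).items():
    w=cv2.createHanningWindow((x1-x0,y1-y0),cv2.CV_32F)
    print(nm,cv2.phaseCorrelate(A[y0:y1,x0:x1],B[y0:y1,x0:x1],w))
# near edge subpixel along columns: wood->dark foam step
for n,I in(("A",A),("B",B)):
    r=[]
    for x in range(365,412,6):
        col=I[320:358,x];g=np.diff(col);k=np.argmin(g);
        a=-g[max(k-1,0):k+2];r.append(320+k+.5+(a*np.array([-1,0,1])).sum()/a.sum())
    print(n,np.round(r,2))
E
```

```text
near [390.1 337.2] 1mm up = [ 0.06 -0.28]
far [335.4 200.3] 1mm up = [ 0.01 -0.3 ]
near ((-0.15853681768212624, 0.08284997830288177), 1.030133123927646)
ctrl ((0.24645886219614965, 0.41779362803578124), 1.2011324511633978)
right ((-0.14344071611753506, 0.05932737857767734), 1.0495551608502864)
A [342.51 341.36 339.49 338.48 335.61 334.59 334.5  333.36]
B [342.48 341.43 340.24 338.45 337.38 336.23 333.58 333.32]
```

```bash
python3 -c "
from station import job_done,monitor
print(job_done(), monitor.get_state()['t'])"
```

```text
the job is handed in; nothing more can be done
the job is handed in; nothing more can be done
```

The green coin tin now stands upright on the cover over the hidden crossbar, and I handed the job in at about 26.5 s of the 72 s allowed.

- **Finding the bar:** I pressed at six places along the cover. It gave about equally at 34 mm and 114 mm from the middle, both toward the end furthest to the robot's right. That put the bar midway, at about 74 mm, where the tip did not measurably sink.
- **Pressing it:** I held the closed fingertips there for about 1.4 s. Readings during the hold were 5.6 to 7.0 N, with one of 8.7 N as I came down. The highest upward force I read in any press was about 14 N, against the 30 N limit.
- **Placing the tin:** I lowered it at a few mm/s onto the same place, about 3 mm nearer the middle of the cover's width. The force changed smoothly on contact, then I opened the fingers and withdrew clear.

**Last checks:**
- **Tin:** in the pictures it is upright, with the robot clear of everything.
- **Cover:** its near edge moved by about 0.1 px from the first picture, roughly 0.3 mm, where tipping would have shown about 2 px or more. A rougher edge comparison scattered by up to 1.8 px on single columns, and a control patch gave an unreliable 0.4 px. I take the cover as level to within a few thousandths of a radian.
- **Other things:** the bottle, bin and carton look unmoved by eye, though I did not measure them.

The force readings carry about 1 N of noise.

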